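# Draw a coffee ball and load the coffee machine

### The job

Load the coffee machine with one coffee ball: pull the dispenser's spring-loaded slide fully out to its stop so that a single ball drops through and rolls into the catch bowl, and let the slide spring back home. Put that ball into the machine's open brewing funnel, then push the leaning lid forward past upright so that it falls shut. Leave the other balls in the dispenser and do not knock over the mug on the machine's drip grid.

Things in the scene. Friction and masses are not known exactly. Their poses are not given: they have to be found in the camera images.
- dispenser: Coffee-ball dispenser, heavy and fixed: light-wood housing 182 x 60 mm, 133 mm high, on a black foot; clear upright tube with a black cap (57 mm across, top at 233 mm). Origin on the worktop straight below the drop hole; +x runs back along the housing, away from the pull, +y points to the catch bowl, z up. Housing spans x -38 to +144 mm and y -30 to +30 mm, the tube stands at x = +58 mm.
- slide (a joint): Aluminium slide in the dispenser: 0 = home, 0.058 m = fully out at its stop, moving along the dispenser's -x. A spring draws it home (3.5 N at home rising to 7.6 N at the stop, slightly damped), so it goes back by itself when let go. The ball in its pocket drops through only in the last few millimetres before the stop; the balls above are held back.
- slide_pull (a point): Middle of the slide's steel pull, a level D-shaped loop of 9 mm round bar whose cross bar lies along the dispenser's y, 105 mm above the worktop; axes as the dispenser's. Behind the bar (+x) is a gap 29 mm deep and 51 mm wide, open above and below, up to the slide's black front plate (top 22 mm above the bar's axis), into which closed fingertips fit from above; 34 mm in front of the housing at home.
- bowl (a point): Centre of the dished floor of the white catch bowl, 4 mm above the worktop; inside radius 56 mm, rim 20 mm high, floor rising gently (8 mm in all) to the rim. It lies 105 mm to the side (dispenser +y) of the drop hole at the end of an aluminium chute; the ball may stop a few centimetres from the centre. Fingers that close along the dispenser's x keep the gripper's body clear of the housing.
- ball0_center (a point): Centre of the lowest coffee ball, a hard dark-brown ball of 40 mm diameter, about 18 g, the one that the slide will release.
- ball1_center (a point): Centre of the second coffee ball, above the first in the tube; when the slide goes home it drops into the slide's pocket, 104 mm above the worktop.
- ball2_center (a point): Centre of the third coffee ball, on top of the second.
- machine: Red coffee machine, fixed, 124 mm wide, 268 mm deep, its top 180 mm above the worktop. Origin on the worktop under its column; front faces its -x, z up. Clear water tank at the back, same height.
- funnel (a point): Centre of the mouth of the steel brewing funnel in the machine's top, 180 mm above the worktop, axes as the machine's. A cone 72 mm wide at the mouth and about 33 mm at 41 mm depth; a ball let go just above the mouth settles with its centre about 28 mm below this point, wholly below the rim. The open lid stands behind it (+x), its hinge 68 mm back, so fingers that close along the machine's y keep clear of it.
- lid (a joint): Black lid of the machine, hinged behind the funnel: 0 = shut, 1.57 = upright, 1.95 = open, leaning back on its stop. Light (0.14 kg), loosely hinged: falls shut by itself from below about 1.4 rad.
- lid_hinge (a point): Middle of the lid's hinge axis, which runs along the machine's y, 187 mm above the worktop; turns with the lid.
- lid_edge (a point): Middle of the lid's free edge at its steel thumb tab, 128 mm from the hinge; the lid is 112 mm wide and 10 mm thick.
- mug: White dotted mug, 82 mm across, 91 mm high, standing on the drip grid below the spout; origin under it.
Mind the look-alikes: they are no part of the job. There is more than one size of the mug; the one meant has the size given above.

How it is judged:
On the way, in this order (a step that is already met when the one before it is completed fails the run):
1. the slide is pulled out to its stop (value of joint slide above 0.052 m), for 0.1 s.
2. the drawn ball lies in the catch bowl and the slide is back home (horizontal distance between ball0_center and bowl below 0.055 m and height (world z) of ball0_center below 0.045 m and value of joint slide below 0.004 m), for 0.1 s.
3. the ball lies in the funnel while the lid is still open (horizontal distance between ball0_center and funnel below 0.012 m and z of ball0_center in the frame of funnel below -0.018 m and value of joint lid above 1.2 rad), for 0.2 s.
At the end, for the whole second after the job is handed in: The drawn ball rests in the funnel (centre within 12 mm of its axis, 18 to 45 mm below its mouth), the lid is shut (within 0.05 rad), the slide is back home (within 4 mm), the other two balls are still in the dispenser (centres above 95 and 130 mm) and the mug stands upright (within 0.2 rad) (horizontal distance between ball0_center and funnel below 0.012 m and z of ball0_center in the frame of funnel between -0.045 and -0.018 m and value of joint lid below 0.05 rad and value of joint slide below 0.004 m and height (world z) of ball1_center above 0.095 m and height (world z) of ball2_center above 0.13 m and angle between mug's own z axis and vertical below 0.2 rad); the robot touches nothing.
It fails at once if a second ball is drawn (height (world z) of ball1_center below 0.08 m).
It fails at once if the mug is knocked over (angle between mug's own z axis and vertical above 0.5 rad).
It also fails if it takes over 64 s, if anything falls off the work surface, if the arm or the gripper's body presses on something with over 40 N, if the wrist force passes 120 N, or if a joint passes its speed limit or range.

### The arm

A 6-joint arm with a two-finger parallel gripper is mounted at the origin on a cart in front of the work surface, level with it; the furniture and walls round the work are solid. World frame = base frame: x ahead of the robot, y to its left, z up, the work surface at z = 0. Lengths are in m, angles in rad, forces in N, time in s.
With the tool pointing down it reaches from about 0.35 to 0.8 m from the base axis. Payload 7.3 kg.
Tool frame: the origin (TCP) lies between the finger pads; the fingertips stand 25 mm ahead of it and the grasp point (between the pads) lies 6 mm ahead of it (r.tip_extent is the distance from the TCP to the fingertips, in m); z points along the fingers, y is the line along which they close (so a half turn about z gives the same grasp; the last joint's range is limited). The gripper opens to 85 mm and grips with 20 to 120 N. Pads are 22 mm wide; open, the fingers measure 114 mm over their backs; the gripper's body (76 mm by 85 mm) begins 54 mm behind the grasp point. The pads swing forward as they close: fully open they stand 13 mm farther back than shut.
Start: joints at [-1.29, 0.342, 1.524, -0, 1.275, -0.146], TCP at [0.217, -0.478, 0.256] pointing down, gripper open.
Joint ranges: [-2.53, 2.53], [-0.77, 2.02], [0.04, 2.7], [-1, 4.14], [0.28, 2.66], [-3.11, 3.11]. Speed limits (rad/s): [2.57, 2.57, 3.14, 3.14, 3.14, 3.14].

### API

Orientations are given as a unit quaternion [x, y, z, w].
In Python, from workcell import r, command_gripper, optics gives the robot as it stands. The module is installed in compiled form; this text tells all that it offers. Calls block until the motion is done:
- r.reach(position, orientation): joint-space move of the TCP to a pose.
- r.move_straight(position, orientation=None, speed=0.15, max_force=None): straight line of the TCP; orientation=None keeps the orientation; speed is the mean speed in m/s. With max_force (N) it stops when the force on the tool has changed by that much, and returns True; else False.
- r.movej(angles): joint-space move.
- command_gripper(opening, force=None): finger opening in m; force is the grip in N (None keeps the last); returns when the fingers have stopped.
- r.hold(seconds).
- r.solve_ik(position, orientation): joint angles nearest the present ones, or None.
- r.read_state(): the state.
- optics.get_image(name): name is "side" or "top" or "wrist"; returns (picture, depth): 400x640x3 uint8, red, green, blue; 400x640 float32, m along the optical axis (not along the pixel's ray), 0 where there is no reading.
- optics.camera_model(name): a dict with "K" (3x3 intrinsics, pixels), "R" (3x3) and "t" (3): a world point X has camera coordinates R X + t; the wrist camera has in their place "tool_from_camera" (4x4, takes a point from camera to tool coordinates, whose origin is the TCP and whose axes are the flange's). Camera axes: x right, y down, z forward; pixel columns grow to the right and rows downward; lengths in m; the calibration is good to about 2 mm. A picture is of the moment at which its call begins: read the wrist's pose just before it. camera_model takes no time and is no camera call.
A pose or a line that the arm cannot do raises r.PlanningError and nothing moves.
- r.finish_job(): hands the job in; it is judged then, once.
The state is a dict: "time_s": time; "joint_positions": joint angles; "dq": joint speeds; "tau": joint torques, N m; "eef_pos": TCP position; "eef_rot": TCP orientation; "contact_force": force on the tool from outside, world axes, zero at the start; "torque": the same for the moment, N m; "grip_width": finger opening in m; "grip_force": force on a finger pad.
Only numpy, scipy, OpenCV 4.12 (cv2) and the standard library are available. Lean on these libraries where they do the work, as an engineer would, in place of code of your own. Each camera call takes 0.05 s, during which the arm holds its last target. There are 200 camera calls.

## Working session

There is one attempt and no reset: what is moved stays moved. The work goes in short steps, each a Python script; the robot and the scene stay as the last script left them, time stands still between calls to the robot, and variables do not carry over. Pictures are saved under pics/ and viewed, at most 10 in all, crops included, and the job is handed in when it is done.

```bash
mkdir -p pics
python3 - <<'E'
from workcell import r, optics
import cv2, numpy as np
for n in ("side","top"):
    p,d=optics.get_image(n); cv2.imwrite(f"pics/{n}0.png",p[:,:,::-1]); np.savez(f"{n}0.npz",p=p,d=d)
    m=optics.camera_model(n); print(n,m['K'].tolist(),m['R'].round(4).tolist(),m['t'].round(4).tolist(),(d>0).mean())
s=r.read_state();print(s['eef_rot'],s['time_s'],r.tip_extent); print(optics.camera_model('wrist'))
E
```

```text
side [[503.4691477905166, 0.0, 314.9782685281543], [0.0, 503.4691477905166, 207.03339273832995], [0.0, 0.0, 1.0]] [[0.9908, -0.1348, 0.0109], [-0.1075, -0.8337, -0.5417], [0.0821, 0.5356, -0.8405]] [-0.5302, 0.1254, 1.168] 0.99575390625
top [[514.6135266978039, 0.0, 318.4250009697104], [0.0, 514.6135266978039, 200.74682012324658], [0.0, 0.0, 1.0]] [[-0.0119, -0.9999, -0.0041], [-0.9956, 0.0122, -0.0932], [0.0933, 0.003, -0.9956]] [0.0042, 0.5486, 1.2281] 0.99608203125
[ 9.77320698e-01  2.11763474e-01 -3.98082382e-05 -6.94895740e-04] 0.1 0.025
{'K': array([[358.43485215,   0.        , 318.00010391],
       [  0.        , 358.43485215, 195.83537242],
       [  0.        ,   0.        ,   1.        ]]), 'tool_from_camera': array([[ 3.59264214e-05, -9.50433309e-01, -3.10928487e-01,
         7.90817894e-02],
       [ 9.99999955e-01,  1.27112313e-04, -2.73006045e-04,
         2.16678853e-04],
       [ 2.98996877e-04, -3.10928463e-01,  9.50433270e-01,
        -1.16723837e-01],
       [ 0.00000000e+00,  0.00000000e+00,  0.00000000e+00,
         1.00000000e+00]])}
```

View pics/side0.png

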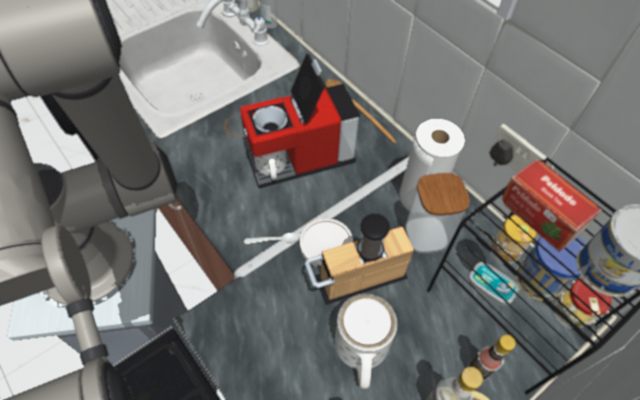

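View pics/top0.png

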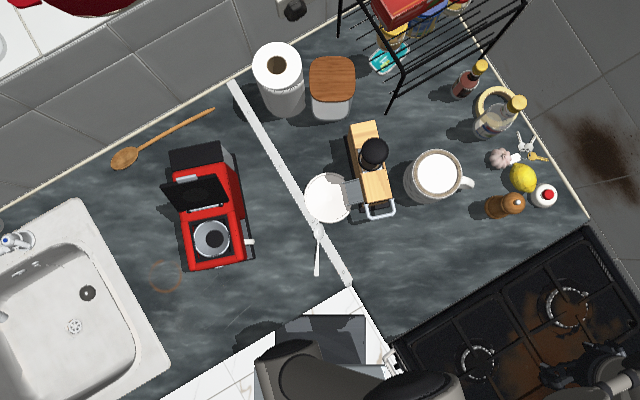

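The top view shows the dispenser (wood at ~(370,165), pull at ~(380,212)), the bowl at (328,197), and the machine with its funnel at (211,240) and lid at (197,193). In the side view the mug is below the funnel at (270,163).

```bash
cat > h.py <<'E'
import numpy as np, cv2
from workcell import r, optics, command_gripper
def cloud(d,m):
    v,u=np.mgrid[:400,:640]; K=m['K']
    c=np.stack([(u-K[0,2])/K[0,0]*d,(v-K[1,2])/K[1,1]*d,d],-1)
    if 'R' in m: return (c-m['t'])@m['R']
    s=r.read_state() if 'pose' not in m else m['pose']
    from scipy.spatial.transform import Rotation as Ro
    T=m['tool_from_camera']; c=c@T[:3,:3].T+T[:3,3]
    return c@Ro.from_quat(s['eef_rot']).as_matrix().T+s['eef_pos']
E
python3 - <<'E'
from h import *
for n in ("top","side"):
    z=np.load(n+"0.npz"); p=z['p'];W=cloud(z['d'],optics.camera_model(n))
    hsv=cv2.cvtColor(p,cv2.COLOR_RGB2HSV);H,S,V=hsv[...,0].astype(int),hsv[...,1],hsv[...,2]
    Z=W[...,2]
    def box(x0,x1,y0,y1):
        m=np.zeros((400,640),bool);m[y0:y1,x0:x1]=1;return m
    B={"top":[(340,400,115,225),(155,260,140,275)],"side":[(300,415,225,300),(235,365,50,190)]}[n]
    wood=box(*B[0])&(H>8)&(H<28)&(S>60)&(abs(Z-.133)<.012)
    red=box(*B[1])&((H<6)|(H>174))&(S>150)&(abs(Z-.18)<.015)
    for nm,m in(("wood",wood),("red",red)):
        q=W[m]; rc=cv2.minAreaRect(q[:,:2].astype(np.float32)); print(n,nm,m.sum(),np.median(q[:,2]),rc,cv2.boxPoints(rc).round(3).tolist())
    if n=="top":
        b=box(300,350,165,230)&(S<40)&(V>190)&(Z<.05); q=W[b];print("bowl",b.sum(),cv2.minEnclosingCircle(q[:,:2].astype(np.float32)),np.percentile(q[:,2],[5,50,95]))
        pl=box(358,402,198,225)&(S<60)&(Z>.085)&(Z<.125);q=W[pl];print("pull",pl.sum(),cv2.minAreaRect(q[:,:2].astype(np.float32)),np.median(q[:,2]))
        f=box(190,235,215,262)&(S<70)&(Z>.12)&(Z<.19); q=W[f];print("funnel",f.sum(),cv2.minEnclosingCircle(q[:,:2].astype(np.float32)),np.median(q[:,:2],0))
        l=box(155,235,165,215)&(V<60)&(Z>.2);q=W[l];print("lid",l.sum(),q.max(0),cv2.minAreaRect(q[:,:2].astype(np.float32)))
        c=box(355,392,130,178)&(V<80)&(Z>.215);q=W[c];print("cap",c.sum(),cv2.minEnclosingCircle(q[:,:2].astype(np.float32)),np.median(q[:,2]))
E
```

```text
top wood 1445 0.13410489508175177 ((0.6278080344200134, -0.12095881253480911), (0.1821029633283615, 0.060976553708314896), 11.422139167785645) [[0.5329999923706055, -0.10899999737739563], [0.5450000166893005, -0.16899999976158142], [0.7229999899864197, -0.13300000131130219], [0.7110000252723694, -0.0729999989271164]]
top red 2467 0.18071328077870827 ((0.505786657333374, 0.23556117713451385), (0.22013655304908752, 0.12093556672334671), 11.201407432556152) [[0.38600000739097595, 0.27300000190734863], [0.4099999964237213, 0.1550000011920929], [0.6259999871253967, 0.1979999989271164], [0.6019999980926514, 0.3160000145435333]]
bowl 1779 ((0.5473411083221436, -0.009783889167010784), 0.07078318297863007) [0.00180043 0.00952227 0.02177509]
pull 224 ((0.5201641917228699, -0.1415097713470459), (0.04160364717245102, 0.07153739035129547), 7.074941635131836) 0.10991841731137987
funnel 1495 ((0.4579259157180786, 0.2248779982328415), 0.057075582444667816) [0.45819675 0.22909311]
lid 1608 [0.57761294 0.30035083 1.27392959] ((0.5173474550247192, 0.14032143354415894), (0.3281383812427521, 0.08676674216985703), 74.4759292602539)
cap 587 ((0.5438106656074524, -0.07092543691396713), 0.12963436543941498) 0.23286658182728098
side wood 1717 0.13222933150317231 ((0.6259759664535522, -0.12400661408901215), (0.18259264528751373, 0.06164922937750816), 11.444844245910645) [[0.5299999713897705, -0.1120000034570694], [0.5429999828338623, -0.1720000058412552], [0.722000002861023, -0.13600000739097595], [0.7089999914169312, -0.07599999755620956]]
side red 2171 0.1784071429599703 ((0.5053568482398987, 0.23135098814964294), (0.22224010527133942, 0.12416914850473404), 10.21587085723877) [[0.38499999046325684, 0.27300000190734863], [0.40700000524520874, 0.1509999930858612], [0.6259999871253967, 0.1899999976158142], [0.6039999723434448, 0.31200000643730164]]
```

```bash
cat >> h.py <<'E'
A=np.deg2rad(11.4); DX=np.array([np.cos(A),np.sin(A)]); DY=np.array([-DX[1],DX[0]]); DO=np.array([.575,-.133])
def down(yaw): return [np.cos(yaw/2),np.sin(yaw/2),0.,0.]   # tool x at angle yaw, z down
def disp(x,y,z): return [*(DO+x*DX+y*DY),z]
def look(name):
    s=r.read_state(); p,d=optics.get_image('wrist'); cv2.imwrite(f"pics/{name}.png",p[:,:,::-1])
    m=optics.camera_model('wrist'); m['pose']=s; return p,cloud(d,m)
E
python3 - <<'E'
from h import *
z=np.load("top0.npz"); p=z['p'];m=optics.camera_model("top")
hsv=cv2.cvtColor(p,cv2.COLOR_RGB2HSV);red=((hsv[...,0]<6)|(hsv[...,0]>174))&(hsv[...,1]>130)
cs,_=cv2.findContours((~red).astype(np.uint8),cv2.RETR_LIST,cv2.CHAIN_APPROX_NONE)
for c in cs:
    if len(c)<60: continue
    e=cv2.fitEllipse(c)
    if abs(e[0][0]-211)<12 and abs(e[0][1]-240)<12:
        ray=np.array([*((np.array(e[0])-m['K'][:2,2])/m['K'][0,0]),1])@m['R']; o=-m['R'].T@m['t']
        print("funnel",e,o+ray*(.18-o[2])/ray[2])
command_gripper(0.0)
r.reach(disp(-.053,0,.25),down(A-np.pi))
p,W=look("w1"); np.savez("w1.npz",p=p,W=W)
Z=W[...,2]; L=(W[...,:2]-DO); X=L@DX; Y=L@DY
b=(abs(Z-.107)<.012)&(X<-.04)&(X>-.11)&(abs(Y)<.06)
print(b.sum(),r.read_state()['time_s'])
for y in (-.02,-.01,0,.01,.02):
    k=b&(abs(Y-y)<.004); q=np.sort(X[k]); print(y,len(q),np.histogram(q,np.arange(-.11,-.038,.004))[0])
print(np.percentile(Y[b],[1,99]))
E
```

```text
funnel ((210.94427490234375, 238.10247802734375), (44.678741455078125, 47.59659194946289), 178.8861083984375) [0.45730206 0.22619284 0.18      ]
1878 2.6833
-0.02 156 [ 0  0  0  0  0  0  0  0 45 60 35  3  0  0  0  0  1]
-0.01 129 [ 0  0  0  0  0  0  0  0 44 59 26  0  0  0  0  0  0]
0 132 [ 0  0  0  0  0  0  0  0 45 61 26  0  0  0  0  0  0]
0.01 126 [ 0  0  0  0  0  0  0  0 42 59 25  0  0  0  0  0  0]
0.02 132 [ 0  0  0  0  0  0  0  0 44 59 29  0  0  0  0  0  0]
[-0.03247734  0.0353589 ]
```

View pics/w1.png

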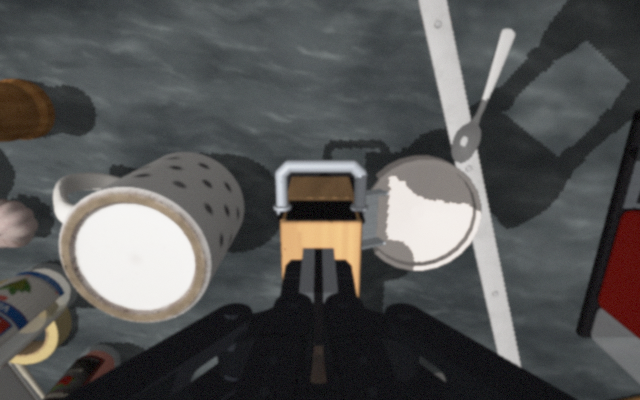

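The wrist view shows the pull bar at (320,168), with the open gap behind it. The bowl is at (430,210), and the big look-alike mug is at the left, near the gripper.

Run:
```python
from h import *
z=np.load("top0.npz"); W=cloud(z['d'],optics.camera_model("top")); L=W[...,:2]-DO; X=L@DX;Y=L@DY
k=(W[...,2]>.12)&(X>-.2)&(X<.02)&(Y<-.035)&(Y>-.2)&(W[...,2]<.3); print("obst",k.sum(), Y[k].max() if k.any() else None, np.c_[X[k],Y[k],W[...,2][k]].max(0) if k.any() else 0)
q=down(A-np.pi)
print(r.move_straight(disp(-.053,.001,.16),q,speed=.15))
print(r.move_straight(disp(-.053,.001,.114),q,speed=.06,max_force=10), r.read_state()['eef_pos'])
```

```text
obst 1533 -0.08155419610274799 [ 0.01999847 -0.0815542   0.13700127]
False
False [ 0.52307837 -0.14258778  0.11423524]
```

Run:
```python
from h import *
print(r.move_straight(disp(-.128,.001,.114),speed=.06,max_force=25))
s=r.read_state(); print((s['eef_pos'][:2]-DO)@DX,s['contact_force'])
r.hold(.6)
s=r.read_state(); print(s['contact_force'],s['time_s'])
p,W=look("w2")
p,d=optics.get_image("side"); cv2.imwrite("pics/s2.png",cv2.resize(p[190:320,220:440,::-1],None,fx=3,fy=3))
```

```text
True
-0.11324909166253656 [ 6.15315829  2.92147637 -1.13072218]
[6.23359083 2.84390137 0.3491381 ] 5.9417
```

View pics/s2.png

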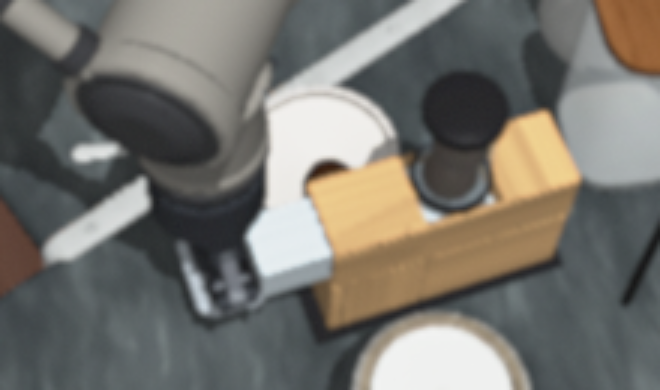

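The crop shows the slide fully out and a brown ball already in the bowl at about (328,172). I'll let the slide return and look at the bowl from above.

Run:
```python
from h import *
r.move_straight(disp(-.0535,.001,.114),speed=.08)
r.hold(.3); print(r.read_state()['contact_force'])
r.move_straight(disp(-.0535,.001,.22),speed=.2)
command_gripper(.06)
r.reach(disp(0,.105,.25),down(A+np.pi/2)); r.hold(.2)
p,W=look("w3")
L=W[...,:2]-DO; X=L@DX;Y=L@DY;Z=W[...,2]
hsv=cv2.cvtColor(p,cv2.COLOR_RGB2HSV)
k=(Y>.045)&(abs(X)<.07)&(Y<.17)&(Z>.016)&(Z<.06)&(hsv[...,2]<130)&(hsv[...,1]>50)
n,lab,st,ce=cv2.connectedComponentsWithStats(k.astype(np.uint8))
for i in range(1,n):
    if st[i,4]>100:
        q=W[lab==i]; 
        # sphere fit
        a=np.c_[2*q,np.ones(len(q))]; s=np.linalg.lstsq(a,(q**2).sum(1),rcond=None)[0]; c=s[:3]
        print(st[i],ce[i],c,np.sqrt(s[3]+c@c),'disp',(c[:2]-DO)@DX,(c[:2]-DO)@DY, q.max(0))
print(r.read_state()['time_s'])
```

```text
[ 0.32355224 -0.44422204  0.95867773]
[ 304  144   38   38 1125] [322.46311111 162.32533333] [ 0.55786449 -0.02776853  0.02345302] 0.01936855911684071 disp 0.004002329998429912 0.10654233719758209 [ 0.57461988 -0.0087545   0.04457138]
10.3583
```

View pics/w3.png

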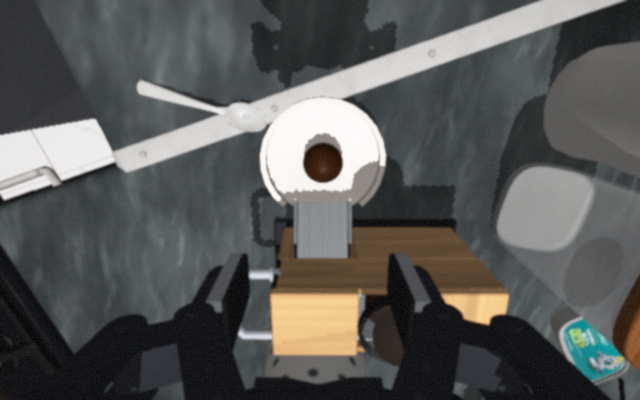

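The wrist view shows the ball at (322,162), central in the bowl, and the pull back at home.

Run:
```python
from h import *
q=down(A+np.pi/2); c=[.558,-.028]
r.move_straight([*c,.09],q,speed=.2)
print(r.move_straight([*c,.036],speed=.08,max_force=8),r.read_state()['eef_pos'])
command_gripper(.02,25); s=r.read_state(); print(s['grip_width'],s['grip_force'])
r.move_straight([*c,.30],speed=.2); s=r.read_state(); print(s['grip_width'],s['grip_force'],s['time_s'])
```

```text
False [ 0.55832314 -0.02805725  0.03631609]
0.03837233845352682 24.90464687347412
0.03825812601659313 25.12947767972946 13.9167
```

```bash
cat >> h.py <<'E'
B=np.deg2rad(10.9); MX=np.array([np.cos(B),np.sin(B)]); MY=np.array([-MX[1],MX[0]]); F=np.array([.4573,.2262])
def mach(x,y,z): return [*(F+x*MX+y*MY),z]
E
python3 - <<'E'
from h import *
q=down(B+np.pi)
r.move_straight([.43,-.02,.32],speed=.25)
r.reach(mach(-.04,-.01,.32),q)
r.move_straight(mach(0,0,.26),q,speed=.15)
print(r.move_straight(mach(0,0,.209),speed=.08,max_force=8),r.read_state()['eef_pos'],r.read_state()['grip_width'])
command_gripper(.06); r.hold(.3)
r.move_straight(mach(-.01,0,.33),speed=.2); r.hold(.2)
p,W=look("w4"); p,d=optics.get_image("top"); np.savez("top4.npz",p=p,d=d); p,d=optics.get_image("side");np.savez("side4.npz",p=p,d=d); cv2.imwrite("pics/s4.png",cv2.resize(p[40:200,200:400,::-1],None,fx=3,fy=3))
print(r.read_state()['time_s'])
E
```

```text
False [0.45758977 0.22630373 0.20954036] 0.03858783416804722
18.7333
```

View pics/w4.png

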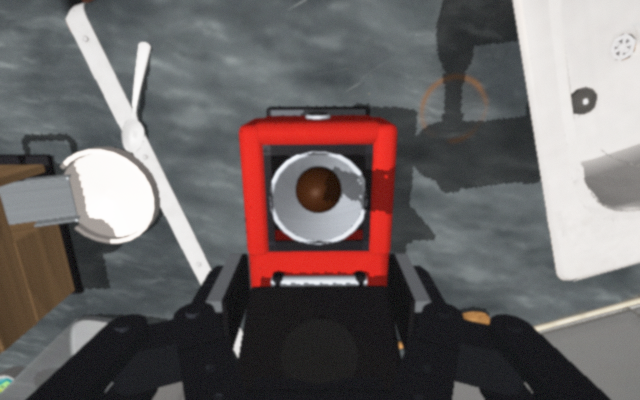

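The ball sits central in the funnel at (318,190). Next I go behind the lid and push it.

Run:
```python
from h import *
z=np.load("side4.npz");W=cloud(z['d'],optics.camera_model("side"));L=W[...,:2]-F;X=L@MX;Y=L@MY;Z=W[...,2]
k=(abs(Y)<.05)&(X>.04)&(X<.2)&(Z>.21)&(Z<.34)&(z['p'].max(-1)<70)
print("lid",k.sum(),[(round(a,2),np.median(X[k&(abs(Z-a)<.006)]).round(3)) for a in (.22,.25,.28,.3)])
q=down(B+np.pi)
command_gripper(0.)
r.move_straight(mach(-.01,0,.42),speed=.25)
r.move_straight(mach(.165,0,.42),q,speed=.25)
print(r.move_straight(mach(.165,0,.30),speed=.15,max_force=8))
print(r.move_straight(mach(.045,0,.30),speed=.1,max_force=15),r.read_state()['contact_force'])
r.hold(.8)
r.move_straight(mach(.06,0,.42),speed=.2); r.hold(.3)
for n in("side","top"):
    p,d=optics.get_image(n); np.savez(n+"5.npz",p=p,d=d); 
    if n=="side": cv2.imwrite("pics/s5.png",cv2.resize(p[40:310,200:440,::-1],None,fx=2,fy=2))
print(r.read_state()['time_s'])
```

```text
lid 942 [(0.22, np.float64(0.074)), (0.25, np.float64(0.086)), (0.28, np.float64(0.098)), (0.3, np.float64(0.106))]
False
False [ 0.32737262 -0.58268851  0.51829793]
24.95
```

View pics/s5.png

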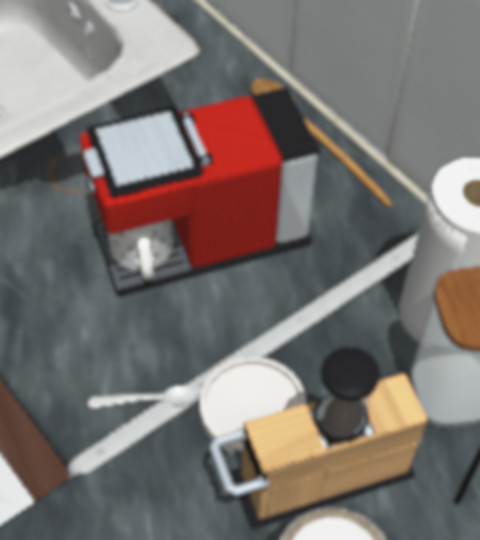

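The lid is shut and flat at (147,150), the slide is home at (235,465) and the mug is upright at (142,245). Nothing touches the robot.

```bash
python3 -c "
from h import *
print(r.finish_job())"
```

```text
the job is handed in; nothing more can be done
None
```

I handed the job in at about 25 s on the robot clock: the ball is in the funnel, the lid is shut, the slide is home and the mug is upright in the last pictures, but the hand-in call returned no verdict.

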